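Pack the riser up to the red level mark

TASK

The riser on the levelling stand is one block short: from the three bays, pick the one block that brings the top of the pile level with the red mark, and set it gently (no dropping), flat and square, on the block that already lies between the clear guides. In its bay a block can be gripped only by its two long faces and between the guides only by its two short faces, so put it down on the worktop on the way and take it again the other way. Leave the block already on the pad, the other two blocks and the things around the stand where they are.

Things in the scene. Friction and masses are not known exactly. Their poses are not given: they have to be found in the camera images.
- stand: Fixed aluminium levelling stand on the worktop: base plate 100 (x) x 380 (y) x 6 thick, origin at the centre of its underside, z up. Its pad is centred at (0, 140) mm, its three storage bays at (0, 15), (0, -63) and (0, -141). One riser block lies flat on the pad and one in each bay; which is where varies.
- pad (a point): Centre of the pad, on the top face of the base plate (6 mm above the worktop), axes as the stand's. Upright clear plastic guides stand on either side, inner faces at x = -31 and +31 mm (62 apart), each 6 thick, 50 wide along y, 80 high above the pad. The pad is open towards +y and -y.
- mark (a point): Point over the pad's centre at the height of the red line (the level mark) on both guides, 70 mm above the pad; axes as the stand's.
- bay_mid (a point): Centre of the middle bay's floor, on the base plate's top face, axes as the stand's. The bays, 78 apart along y, are parted and ended by four grey upright walls, 4 thick, 52 high above the base plate, 50 long along x, at y = -117, -39, 39 and 117 mm from this point; they are open towards +x and -x.
- riser_20: Loose yellow plastic riser block, 54 (x) x 66 (y) x 20 thick (z), with a dark band round its middle and 2 white dots in a row on its black-topped upper face; origin at the centre of its underside. At the start it lies flat on the stand's pad or in a bay (on the base plate), its axes along the stand's. Weighs about 0.08 kg.
- riser_20_top (a point): Centre of the top face of the yellow block, 20 mm above its origin.
- riser_30: Loose blue plastic riser block, 54 (x) x 66 (y) x 30 thick (z), with a dark band round its middle and 3 white dots in a row on its black-topped upper face; origin at the centre of its underside. At the start it lies flat on the stand's pad or in a bay (on the base plate), its axes along the stand's. Weighs about 0.11 kg.
- riser_30_top (a point): Centre of the top face of the blue block, 30 mm above its origin.
- riser_40: Loose orange plastic riser block, 54 (x) x 66 (y) x 40 thick (z), with a dark band round its middle and 4 white dots in a row on its black-topped upper face; origin at the centre of its underside. At the start it lies flat on the stand's pad or in a bay (on the base plate), its axes along the stand's. Weighs about 0.14 kg.
- riser_40_top (a point): Centre of the top face of the orange block, 40 mm above its origin.
- riser_50: Loose green plastic riser block, 54 (x) x 66 (y) x 50 thick (z), with a dark band round its middle and 5 white dots in a row on its black-topped upper face; origin at the centre of its underside. At the start it lies flat on the stand's pad or in a bay (on the base plate), its axes along the stand's. Weighs about 0.17 kg.
- riser_50_top (a point): Centre of the top face of the green block, 50 mm above its origin.
- specimen_cup_2: Bystander: clear specimen cup with an orange lid (the one nearest the stand), 59 across x 68 high, origin under its centre, left of the stand.
- micro_rack: Bystander: green block for small tubes, 62 x 110 x 30 high, origin under its centre, right of the stand.
- tape_1: Bystander: roll of brown tape lying flat, 96 across x 48 high, origin under its centre, front right.

How it is judged:
By the outcome, as a careful person would: the job done as asked, in the order asked, and still so for the second after the job is handed in, with the robot touching nothing.
It also fails if it takes over 54 s, if anything falls off the work surface, if the arm or the gripper's body presses on something with over 40 N, if the wrist force passes 120 N, or if a joint passes its speed limit or range.

ROBOT

A 6-joint arm with a two-finger parallel gripper is mounted at the origin on a cart in front of the work surface, level with it; the furniture and walls round the work are solid. World frame = base frame: x ahead of the robot, y to its left, z up, the work surface at z = 0. Lengths are in mm, angles in degrees, forces in N, time in s.
With the tool pointing down it reaches from about 350 to 850 mm from the base axis. Payload 8.1 kg.
Tool frame: the origin (TCP) lies at the very end of the fingers, on their centre line; the grasp point (between the pads) lies 19 mm behind it; z points along the fingers, y is the line along which they close (so a half turn about z gives the same grasp; the last joint's range is limited). The gripper opens to 85 mm and grips with 20 to 120 N. Pads are 22 mm wide; open, the fingers measure 114 mm over their backs; the gripper's body (76 mm by 85 mm) begins 54 mm behind the grasp point. The pads swing forward as they close: fully open they stand 13 mm farther back than shut.
Start: joints at [70.565, 7.471, 85.268, -0, 87.261, -4.893], TCP at [150.628, 580.79, 231.292] pointing down, gripper open.
Joint ranges: [-169.43, 169.43], [-51.17, 129.36], [1.28, 143.12], [-76.62, 256.62], [0, 156.53], [-152.29, 152.29]. Speed limits (degrees/s): [136.94, 136.94, 159.86, 180, 180, 180].

INTERFACE

Orientations are given as [roll, pitch, yaw] about the fixed x, y, z axes, in that order (R = Rz(yaw) Ry(pitch) Rx(roll)).
In Python, from bench import sense, eyes, job, models gives the robot as it stands. The module is installed in compiled form; this text tells all that it offers.
- The arm moves only by the tool apply_moves, never from a script. Its argument "rows" is a list of rows, each a list of 6 numbers: the shift along the tool's x, y, z in mm, then the turn, a rotation vector about the tool's x, y, z in rad. In form: [[dx, dy, dz, rx, ry, rz], ...]. A call has exactly 5 rows; each row shifts and turns the commanded pose from where the row before left it, along the tool's axes as they then stand; what a row does not reach is not made up. A row lasts 1/8 s, in which the tool goes at most 62.5 mm and 10.7 degrees, less where a joint would pass 70% of its speed; a pose out of reach is approached as far as the arm can. A call is refused whole if a number of a shift passes 62.5 or a number of a turn 0.188, either way. A call with a gripper value outside its range is refused whole. "fingers" is the finger opening in mm, from 0 to 85.4, set as the call begins (left out, the last holds). The fingers move at their own pace and stop on an object; "grip_force" is the grip in N (left out, the last holds). Time passes only in rows, so rows that do not move let the fingers close, or fill a call up. It gives the time, the measured TCP pose, the force, the opening and the grip force at its end, in the units of the state.
- sense(): the state, without advancing time (a new reading comes with each control period).
- eyes.snapshot(name): name is "scene" or "top"; returns (picture, depth): 420x560x3 uint8, red, green, blue; 420x560 float32, mm along the optical axis (not along the pixel's ray), 0 where there is no reading.
- eyes.get_calibration(name): a dict with "intrinsics" (3x3 intrinsics, pixels), "D" ([k1, k2, p1, p2, k3] as OpenCV has them; the pictures are not rectified), "R" (3x3) and "t" (3): a world point X has camera coordinates R X + t. Camera axes: x right, y down, z forward; pixel columns grow to the right and rows downward; lengths in mm; the calibration is good to about 2 mm. A picture is of the moment at which its call begins. get_calibration takes no time and is no camera call.
- job.hand_in(): hands the job in; it is judged then, once.
Trained networks look in the newest picture that a camera, given by its name, has taken for a name from the list of things; names that differ only in an ending like _2 or _b are one class to them, and where a whole thing is asked for, a point or a joint stands for the part that bears it (a point fixed in the world has none). Each returns a list of dicts, best first, with "confidence" (0 to 1); they miss things now and then, are a little off and sometimes report something else, mostly with a low value. They report only what shows in the picture. A call takes as long as a camera call.
- models.boxes_of(name, camera): "xyz" ([x, y, z] in mm, in world coordinates, good to about 4 mm: the middle of the surface that is visible of it).
- models.cut_out(name, camera): "pixels" (420x560 bool, what is visible of it).
- models.place_of(name, camera): "xyz" ([x, y, z] in mm, in world coordinates, good to about 4 mm: a listed point, or the origin of a listed thing).
The state is a dict: "time": time; "joint_pos": joint angles; "qd": joint speeds; "joint_efforts": joint torques, N m; "tool_pos": TCP position; "tcp_rot": TCP orientation; "ft_force": force on the tool from outside, world axes, zero at the start; "wrist_torque": the same for the moment, N m; "finger_gap": finger opening in mm; "grip_force": force on a finger pad.
Only numpy, scipy, OpenCV 4.12 (cv2) and the standard library are available. Lean on these libraries where they do the work, as an engineer would, in place of code of your own. Each camera call takes 0.05 s, during which the arm holds its last target. There are 200 camera calls.

## Working session

There is one attempt and no reset: what is moved stays moved. The work goes in short steps, Python scripts to look and compute and a tool call to move; the robot and the scene stay as the last step left them, time stands still between calls to the robot, and variables do not carry over. Pictures are saved under pics/ and viewed, at most 10 in all, crops included, and the job is handed in when it is done.

Besides the shell and the picture viewer there is one more tool, called after ">>>" as name(argument=value, ...), one argument or row to a line, values as JSON. apply_moves: Moves the arm, as the interface text tells. Its arguments: {"type":"object","properties":{"rows":{"type":"array"},"fingers":{"type":"number"},"grip_force":{"type":"number"}},"required":["rows"]}

```bash
mkdir -p pics; python3 - <<'E'
from bench import sense, eyes, job, models
import cv2,numpy as np
print(sense())
for c in("scene","top"):
    p,d=eyes.snapshot(c); cv2.imwrite(f"pics/{c}0.png",p[:,:,::-1]); np.save(f"{c}_d.npy",d);np.save(f"{c}_p.npy",p)
    k=eyes.get_calibration(c); print(c,k)
    for n in["stand","pad","mark","bay_mid","riser_20_top","riser_30_top","riser_40_top","riser_50_top","specimen_cup_2","micro_rack","tape_1"]:
        print(n,[(np.round(r["xyz"],1).tolist(),round(r["confidence"],2)) for r in models.place_of(n,c)[:2]])
print(sense()["time"])
E
```

```text
{'time': 0.0, 'joint_pos': array([ 7.05650474e+01,  7.51797257e+00,  8.53312335e+01, -1.10783153e-03,
        8.72615485e+01, -4.89336014e+00]), 'qd': array([ 0.16350969, -0.04734317, -0.00086886, -0.0453527 ,  0.11875814,
        0.00114966]), 'joint_efforts': array([-1.66842328e-03, -5.69434619e+01, -5.00535572e+01, -4.22481917e-04,
        1.58406392e-02, -3.33542073e-05]), 'tool_pos': array([150.44780665, 580.24364345, 230.19584937]), 'tcp_rot': array([-1.79889555e+02, -8.34508674e-03,  1.65458453e+02]), 'ft_force': array([-0.63422613,  0.10880237,  1.24486692]), 'wrist_torque': array([-2.93708871e-03, -8.92045485e-05,  4.95671872e-03]), 'grip_force': 0.0, 'finger_gap': 85.39796696908671}
scene {'intrinsics': array([[475.32748239,   0.        , 277.38292728],
       [  0.        , 475.32748239, 200.87427418],
       [  0.        ,   0.        ,   1.        ]]), 'D': array([-0.04430259,  0.        ,  0.        ,  0.        ,  0.        ]), 'R': array([[ 0.6639013 , -0.74755817,  0.019795  ],
       [-0.37742335, -0.35780391, -0.8541241 ],
       [ 0.64559018,  0.559583  , -0.51969
[... 957 characters left out ...]
70413],
       [-0.99621614,  0.02875929, -0.08201408],
       [ 0.08169506, -0.0120994 , -0.99658393]]), 't': array([ -27.83201738,  524.636322  , 1379.14940085])}
stand [([569.4, -4.6, 4.8], 0.66)]
pad [([545.2, 135.8, 4.7], 0.91)]
mark [([543.3, 133.9, 74.2], 0.62)]
bay_mid [([575.7, -63.0, 8.0], 0.55), ([528.7, 351.5, -0.3], 0.34)]
riser_20_top [([583.9, -140.9, 27.5], 0.66)]
riser_30_top [([544.4, 134.5, 35.4], 0.83), ([567.2, 6.9, 50.3], 0.27)]
riser_40_top [([565.1, 6.1, 49.1], 0.71), ([547.4, 136.6, 34.3], 0.15)]
riser_50_top [([575.5, -64.2, 58.7], 0.59)]
specimen_cup_2 [([527.0, 351.7, 0.6], 0.97)]
micro_rack [([562.1, -420.5, -0.1], 0.56)]
tape_1 [([415.0, -340.4, 0.3], 0.63)]
1.2
```

```bash
cat > h.py <<'E'
from bench import sense, eyes, job, models
import cv2,numpy as np
def cloud(c,d):
    k=eyes.get_calibration(c); h,w=d.shape
    u,v=np.meshgrid(np.arange(w),np.arange(h))
    n=cv2.undistortPoints(np.stack([u,v],-1).reshape(-1,1,2).astype(np.float64),k["intrinsics"],k["D"]).reshape(h,w,2)
    P=np.dstack([n,np.ones((h,w))])*d[...,None]
    return (P-k["t"])@k["R"]
def rect(X,m):
    r=cv2.minAreaRect(X[m][:,:2].astype(np.float32)); return np.round(r[0],1),np.round(r[1],1),round(r[2],2)
E
python3 - <<'E'
from h import *
for c in("top","scene"):
    d=np.load(f"{c}_d.npy");X=cloud(c,d)
    p,_=eyes.snapshot(c)
    for n,h in(("riser_30",36),("riser_40",46),("riser_50",56),("riser_20",26)):
        for r in models.cut_out(n,c)[:1]:
            m=r["pixels"]&(d>0)&(abs(X[...,2]-h)<4)
            print(c,n,round(r["confidence"],2),m.sum(),rect(X,m) if m.sum()>5 else "",np.round(np.median(X[m],0),1))
    m=(d>0)&(abs(X[...,2]-6)<2.0)&(abs(X[...,0]-565)<110)&(abs(X[...,1])<230)
    m=cv2.morphologyEx(m.astype(np.uint8),cv2.MORPH_OPEN,np.ones((3,3)))>0
    print(c,"base",m.sum(),rect(X,m))
t=np.hstack([cv2.imread("pics/top0.png")[:, :]]);cv2.imwrite("pics/topc.png",cv2.resize(t[100:380,80:440],None,fx=2.1,fy=2.1))
E
```

```text
top riser_30 0.88 17 (array([566.5,  13.9]), array([54.1, 58.5]), 6.53) [564.8   6.3  38.4]
top riser_40 0.88 342 (array([567. ,   9.5]), array([53.6, 65.4]), 7.0) [566.    9.4  45.7]
top riser_50 0.88 2  [555.9  25.3  54.7]
top riser_20 0.88 6 (array([540.3,   6. ]), array([ 0.7, 57.2]), 8.22) [538.9  14.9  26.9]
top base 27 (array([543.5,   6.3]), array([152.2,  60. ]), 68.77)
scene riser_30 0.81 38 (array([551.7, -73.2]), array([10.2, 59.9]), 12.4) [551.9 -73.9  35.6]
scene riser_40 0.81 32 (array([551.9, -73.5]), array([11.1, 64.6]), 3.15) [552.  -74.9  45.9]
scene riser_50 0.81 182 (array([575.8, -72.1]), array([57.9, 71.4]), 5.38) [572.6 -72.2  55.4]
scene riser_20 0.81 37 (array([551.6, -74.6]), array([13.6, 59.5]), 10.57) [552.  -75.3  25.6]
scene base 87 (array([547.6, -23.6]), array([ 67.4, 334. ]), 7.18)
```

View pics/scene0.png

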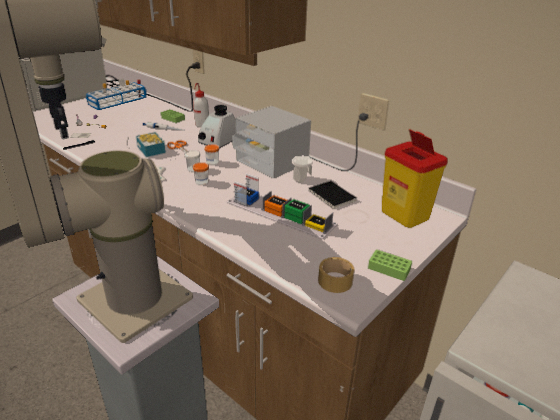

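View pics/topc.png

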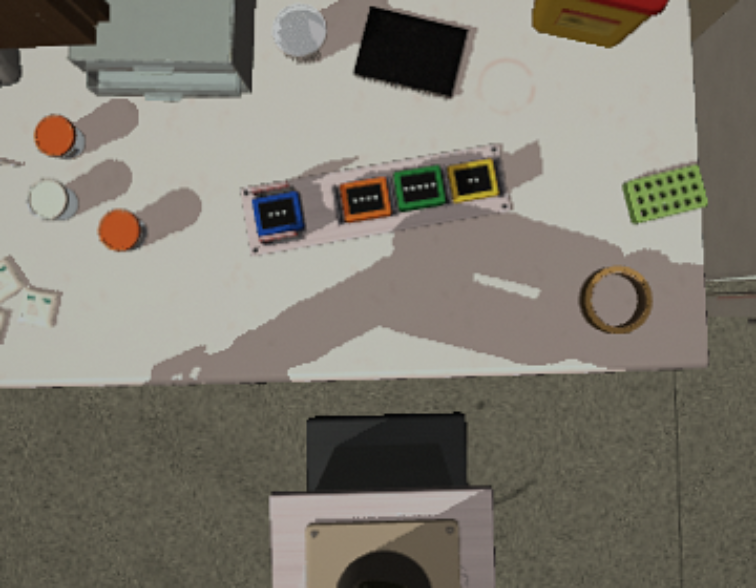

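```bash
python3 - <<'E'
from h import *
ex={"b30":(545.3,135.8,36),"o40":(567,9.5,46),"g50":(577,-68,56),"y20":(586,-141,26)}
for c in("top","scene"):
    d=np.load(f"{c}_d.npy");X=cloud(c,d)
    C=[]
    for n,(x,y,h) in ex.items():
        m=(d>0)&(abs(X[...,2]-h)<5)&(abs(X[...,0]-x)<42)&(abs(X[...,1]-y)<44)
        m=cv2.morphologyEx(m.astype(np.uint8),cv2.MORPH_OPEN,np.ones((3,3)))>0
        if m.sum()<20: print(c,n,m.sum());continue
        r=rect(X,m);C.append(r[0]);print(c,n,m.sum(),r,np.round(np.median(X[m],0),1))
    D=C[0]-C[-1];print("yaw",np.degrees(np.arctan2(-D[0],D[1])),np.hypot(*D))
# colour based: top face outline pixels -> plane z=h, top camera
p=np.load("top_p.npy");hsv=cv2.cvtColor(p,cv2.COLOR_RGB2HSV);k=eyes.get_calibration("top")
u,v=np.meshgrid(np.arange(560),np.arange(420))
n=cv2.undistortPoints(np.stack([u,v],-1).reshape(-1,1,2).astype(float),k["intrinsics"],k["D"]).reshape(420,560,2)
ray=np.dstack([n,np.ones((420,560))])@k["R"];o=-k["R"].T@k["t"]
for nm,(x,y,h) in ex.items():
    W=o+ray*((h-o[2])/ray[...,2])[...,None]
    m=(abs(W[...,0]-x)<30)&(abs(W[...,1]-y)<33)&(p.max(-1)<45)  # black top
    print(nm,m.sum(),rect(W,m) if m.sum()>5 else "",W[m].mean(0).round(1))
E
```

```text
top b30 287 (array([552.5, 134.6]), array([52.4, 65.8]), 4.38) [551.3 134.   35.6]
top o40 332 (array([566.9,   9.5]), array([53.1, 65.4]), 6.48) [566.2  11.8  45.8]
top g50 304 (array([579.7, -66. ]), array([67.4, 50.6]), 88.45) [583.  -65.1  55.7]
top y20 291 (array([ 591.6, -145.3]), array([53.9, 63.6]), 9.38) [ 592.3 -143.9   25.9]
yaw 7.952343800696999 282.6177984487176
scene b30 94 (array([557.9, 120.7]), array([72.5, 31.1]), 44.73) [558.5 121.7  35.8]
scene o40 149 (array([558.4,  11.3]), array([68.2, 57.8]), 30.72) [556.5   7.6  45.9]
scene g50 192 (array([573.8, -68.7]), array([56.5, 78.2]), 11.14) [571.7 -72.2  55.4]
scene y20 174 (array([ 587.5, -143.2]), array([57.3, 70.2]), 4.8) [ 581.7 -142.2   25.4]
yaw 6.399758177139096 265.5548342621538
b30 181 (array([549.2, 132.9]), array([56.7, 50.5]), 88.31) [550.2 134.9  36. ]
o40 163 (array([566.3,  10.9]), array([34.5, 45.9]), 7.86) [566.1  11.   46. ]
g50 183 (array([574.3, -71.5]), array([47.4, 58.2]), 7.71) [578.8 -67.1  56. ]
y20 168 (array([ 590.8, -142.4]), array([34.5, 45.9]), 8.74) [ 590.7 -142.4   26. ]
```

```bash
cat >> h.py <<'E'
ex={"b30":(550,134.5,36),"o40":(566,11,46),"g50":(579,-67,56),"y20":(590.7,-142,26)}
def tops(p,ex):
    "black top faces in the top camera: centre, size, yaw by edge-refined component on the plane"
    k=eyes.get_calibration("top");o=-k["R"].T@k["t"];out={}
    for nm,(x,y,h) in ex.items():
        # rectify to plane z=h at 0.5 mm/px; image col = y, row = x
        gx,gy=np.meshgrid(np.arange(x-50,x+50,.5),np.arange(y-50,y+50,.5),indexing="ij")
        P=np.stack([gx,gy,np.full_like(gx,h)],-1).reshape(-1,3)
        uv=cv2.projectPoints(P,cv2.Rodrigues(k["R"])[0],k["t"],k["intrinsics"],k["D"])[0].reshape(200,200,2).astype(np.float32)
        g=cv2.remap(p,uv[...,0],uv[...,1],cv2.INTER_CUBIC).max(-1)
        m=cv2.morphologyEx((g<75).astype(np.uint8),cv2.MORPH_CLOSE,np.ones((25,25)))
        m=cv2.morphologyEx(m,cv2.MORPH_OPEN,np.ones((41,41)))
        n,l,s,c=cv2.connectedComponentsWithStats(m)
        i=1+np.argmax(s[1:,4]) if n>1 else 0
        r=cv2.minAreaRect(np.argwhere(l==i).astype(np.float32))
        out[nm]=(np.array([x-50,y-50])+.5*np.array(r[0]),np.array([x-50,y-50])+.5*c[i][::-1],np.array(r[1])*.5,r[2],g)
    return out
E
python3 - <<'E'
from h import *
p=np.load("top_p.npy")
T=tops(p,ex)
for n,v in T.items(): print(n,*[np.round(a,2) for a in v[:4]])
cv2.imwrite("pics/r.png",cv2.resize(np.hstack([v[4] for v in T.values()]),None,fx=1,fy=1))
E
```

```text
b30 [548.75 130.25] [551.02 128.41] [69.5 63.5] 0.0
o40 [565.75   6.  ] [565.32   6.66] [90.  41.5] 90.0
g50 [574.17 -67.87] [574.81 -66.55] [ 52.35 102.61] 4.84
y20 [ 584.65 -138.45] [ 588.96 -135.29] [52.14 94.25] 2.54
```

View pics/r.png

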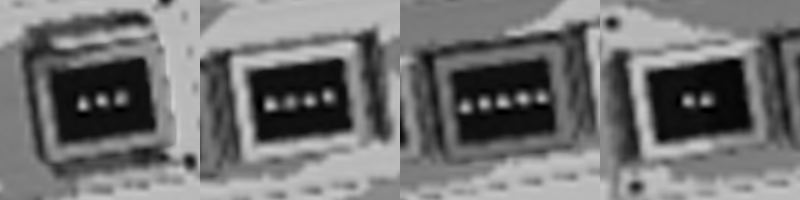

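>>> apply_moves(
  rows=[
    [0, 0, 0, 0, 0, 0.17],
    [0, 0, 0, 0, 0, 0.17],
    [0, 0, 0, 0, 0, 0.17],
    [0, 0, 0, 0, 0, 0.17],
    [0, 0, 0, 0, 0, 0.17],
  ],
  fingers=85,
)

```text
time: 2.33
tool_pos: [150.6, 580.8, 231.3]
tcp_rot: [-180.0, 0.0, 116.4]
ft_force: [-0.8, 0.0, 0.0]
finger_gap: 84.8
grip_force: 0.0
```

```bash
sed -i 's/(g<75)/(g<50)/; s/MORPH_CLOSE,np.ones((25,25))/MORPH_CLOSE,np.ones((13,13))/; s/np.ones((41,41))/np.ones((31,31))/' h.py
python3 - <<'E'
from h import *
T=tops(np.load("top_p.npy"),ex)
for n,v in T.items(): print(n,*[np.round(a,2) for a in v[:4]])
loc=np.array([[0,140],[0,15],[0,-63],[0,-141]],float)
c=np.array([v[1] for v in T.values()])
a=c-c.mean(0);b=loc-loc.mean(0)
U,S,Vt=np.linalg.svd(b.T@a);R=(U@np.diag([1,np.linalg.det(U@Vt)])@Vt).T
t=c.mean(0)-R@loc.mean(0)
print("yaw",np.degrees(np.arctan2(R[1,0],R[0,0])),"t",t,"res",(c-(loc@R.T+t)).round(2).tolist())
E
```

```text
b30 [550.33 135.63] [550.15 135.37] [36.31 48.06] 7.0
o40 [566.    10.95] [566.05  10.84] [35.1  46.94] 6.52
g50 [579.51 -65.39] [579.56 -65.35] [36.61 48.52] 5.91
y20 [ 590.44 -142.42] [ 590.61 -142.38] [35.06 46.82] 6.34
yaw 8.379663569010841 t [569.80832011  -3.25854786] res [[0.75, 0.13], [-1.57, -0.74], [0.57, 0.24], [0.26, 0.38]]
```

```bash
python3 - <<'E'
from h import *
p=np.load("top_p.npy");k=eyes.get_calibration("top");o=-k["R"].T@k["t"]
g=cv2.GaussianBlur(p.max(-1),(3,3),0).astype(float)
W=[]
for a,b in((245,191),(257,250),(494,149),(505,206)):
    u,v=int(a/2.1+80),int(b/2.1+100); s=g[v-5:v+6,u-5:u+6]
    w=np.clip(np.percentile(s,60)-20-s,0,None); vv,uu=np.mgrid[v-5:v+6,u-5:u+6]
    i=np.unravel_index(s.argmin(),s.shape); w*=(np.hypot(vv-vv[i],uu-uu[i])<2.6)
    q=[(w*uu).sum()/w.sum(),(w*vv).sum()/w.sum()]
    n=cv2.undistortPoints(np.array([[q]]),k["intrinsics"],k["D"])[0,0]
    r=k["R"].T@np.array([*n,1]); W.append((o+r*(6.5-o[2])/r[2])[:2]); print(q,W[-1].round(1))
W=np.array(W);print("centre",W.mean(0))
for i,j in((0,2),(1,3)):
    D=W[i]-W[j];print(np.degrees(np.arctan2(-D[0],D[1])),np.hypot(*D))
for i,j in((0,1),(2,3)):
    D=W[i]-W[j];print(np.degrees(np.arctan2(D[1],D[0])),np.hypot(*D))
E
```

```text
[np.float64(200.55102040816325), np.float64(192.13151927437642)] [581.7 172. ]
[np.float64(206.0806697108067), np.float64(215.10806697108066)] [511.5 156.4]
[np.float64(316.14222222222224), np.float64(174.5822222222222)] [ 625.3 -180.1]
[np.float64(318.08256880733944), np.float64(193.0)] [ 568.8 -183.8]
centre [571.81894117  -8.8779937 ]
7.06409128733254 354.7941795520117
9.56411746831164 345.0644338450818
12.494902176602821 71.91484682918403
3.772378385595004 56.63381804462486
```

>>> apply_moves(
  rows=[
    [0, 0, 0, 0, 0, 0.158],
    [0, 0, 0, 0, 0, 0.158],
    [-48, 25.3, 0, 0, 0, 0],
    [-48, 25.3, 0, 0, 0, 0],
    [-48, 25.3, 0, 0, 0, 0],
  ],
)

```text
time: 2.95
tool_pos: [248.0, 448.6, 231.3]
tcp_rot: [180.0, -0.0, 98.7]
ft_force: [0.8, -0.1, 0.4]
finger_gap: 85.3
grip_force: 0.0
```

>>> apply_moves(
  rows=[
    [-48, 25.3, 0, 0, 0, 0],
    [-48, 25.3, 0, 0, 0, 0],
    [-48, 25.3, 0, 0, 0, 0],
    [-48, 25.3, 0, 0, 0, 0],
    [-48, 25.3, 0, 0, 0, 0],
  ],
)

```text
time: 3.58
tool_pos: [409.4, 230.1, 231.6]
tcp_rot: [179.9, -0.0, 98.7]
ft_force: [0.8, 0.2, -0.0]
finger_gap: 84.7
grip_force: 0.0
```

>>> apply_moves(
  rows=[
    [-48, 25.3, 0, 0, 0, 0],
    [-48, 25.3, 0, 0, 0, 0],
    [-48, 25.3, 0, 0, 0, 0],
    [-48, 25.3, 0, 0, 0, 0],
    [-48, 25.3, 0, 0, 0, 0],
  ],
)

```text
time: 4.2
tool_pos: [570.6, 11.8, 231.5]
tcp_rot: [180.0, -0.0, 98.6]
ft_force: [1.1, 0.8, 0.4]
finger_gap: 84.8
grip_force: 0.0
```

>>> apply_moves(
  rows=[
    [-0.1, -4.7, 40, 0, 0, 0.006],
    [0, 0, 50, 0, 0, 0],
    [0, 0, 40, 0, 0, 0],
    [0, 0, 20, 0, 0, 0],
    [0, 0, 0, 0, 0, 0],
  ],
)

```text
time: 4.82
tool_pos: [564.1, 12.7, 80.2]
tcp_rot: [-179.9, -0.0, 98.3]
ft_force: [0.5, 0.2, 0.7]
finger_gap: 84.9
grip_force: 0.0
```

```bash
python3 - <<'E'
from h import *
s=sense();print(s["tool_pos"].round(1),s["tcp_rot"].round(2))
p,d=eyes.snapshot("scene");cv2.imwrite("pics/s1.png",cv2.resize(p[130:270,180:380,::-1],None,fx=3.5,fy=3.5))
E
```

```text
[564.1  12.7  80.2] [-1.7985e+02 -3.0000e-02  9.8310e+01]
```

View pics/s1.png

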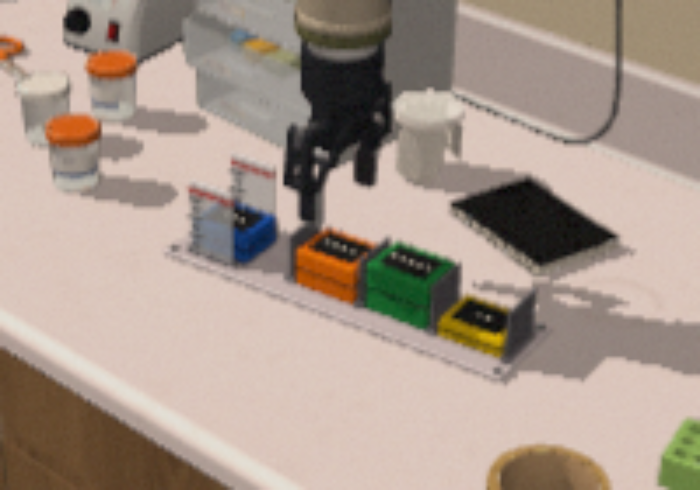

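>>> apply_moves(
  rows=[
    [-2, 1.6, 20, 0, 0, 0],
    [0, 0, 20, 0, 0, 0],
    [0, 0, 16, 0, 0, 0],
    [0, 0, 10, 0, 0, 0],
    [0, 0, 4, 0, 0, 0],
  ],
)

```text
time: 5.5
tool_pos: [566.3, 10.9, 10.2]
tcp_rot: [-179.9, -0.0, 98.3]
ft_force: [0.4, 0.4, 0.1]
finger_gap: 84.7
grip_force: 0.0
```

>>> apply_moves(
  rows=[
    [0, 0, 0, 0, 0, 0],
    [0, 0, 0, 0, 0, 0],
    [0, 0, 0, 0, 0, 0],
    [0, 0, 0, 0, 0, 0],
    [0, 0, 0, 0, 0, 0],
  ],
  fingers=45,
  grip_force=30,
)

```text
time: 6.12
tool_pos: [567.5, 10.8, 12.0]
tcp_rot: [179.9, 0.0, 98.3]
ft_force: [0.6, 0.2, 5.4]
finger_gap: 53.7
grip_force: 33.8
```

>>> apply_moves(
  rows=[
    [0, 0, -4, 0, 0, 0],
    [0, 0, -12, 0, 0, 0],
    [0, 0, -25, 0, 0, 0],
    [0, 0, -25, 0, 0, 0],
    [0, 0, -15, 0, 0, 0],
  ],
  grip_force=40,
)

```text
time: 6.75
tool_pos: [567.6, 10.8, 94.2]
tcp_rot: [179.9, 0.0, 98.3]
ft_force: [1.4, -0.5, -1.4]
finger_gap: 53.2
grip_force: 42.5
```

>>> apply_moves(
  rows=[
    [0, -10, 0, 0, 0, 0],
    [0, -35, 0, 0, 0, 0],
    [0, -40, 0, 0, 0, 0],
    [0, -35, 0, 0, 0, 0],
    [0, -10, 0, 0, 0, 0],
  ],
)

```text
time: 7.38
tool_pos: [435.1, -8.0, 90.5]
tcp_rot: [-179.8, -0.0, 98.3]
ft_force: [0.8, 0.4, -1.4]
finger_gap: 53.0
grip_force: 42.8
```

>>> apply_moves(
  rows=[
    [0, 0, 20, 0, 0, 0],
    [0, 0, 25, 0, 0, 0],
    [0, 0, 15, 0, 0, 0],
    [0, 0, 8, 0, 0, 0],
    [0, 0, 0, 0, 0, 0],
  ],
)

```text
time: 8.0
tool_pos: [438.0, -7.9, 23.9]
tcp_rot: [-179.9, -0.0, 98.3]
ft_force: [-0.3, 0.4, -1.9]
finger_gap: 53.4
grip_force: 42.8
```

```bash
python3 - <<'E'
from h import *
s=sense();print(s["tool_pos"].round(1),s["tcp_rot"].round(2),s["ft_force"].round(1),s["finger_gap"])
p,d=eyes.snapshot("scene");cv2.imwrite("pics/s2.png",cv2.resize(p[130:270,180:380,::-1],None,fx=3.5,fy=3.5))
E
```

```text
[438.   -7.9  23.9] [-1.7994e+02 -2.0000e-02  9.8310e+01] [-0.3  0.4 -1.9] 53.43570234046865
```

View pics/s2.png

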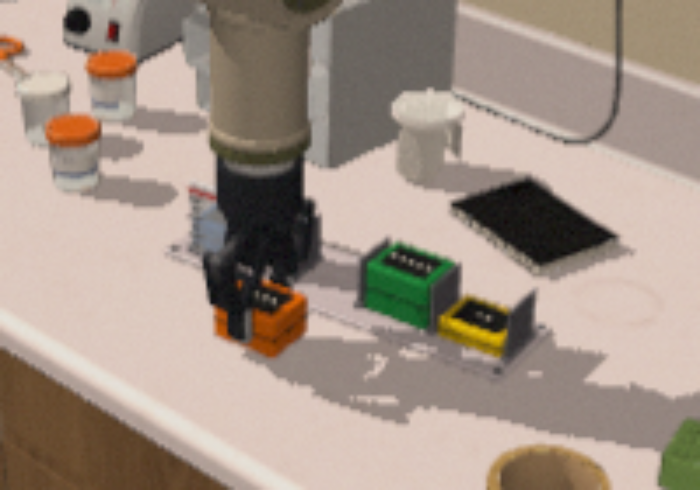

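>>> apply_moves(
  rows=[
    [0, 0, 6, 0, 0, 0],
    [0, 0, 4, 0, 0, 0],
    [0, 0, 3, 0, 0, 0],
    [0, 0, 1, 0, 0, 0],
    [0, 0, 1, 0, 0, 0],
  ],
)

```text
time: 8.68
tool_pos: [438.3, -8.0, 9.3]
tcp_rot: [180.0, 0.0, 98.3]
ft_force: [-0.6, 1.1, -1.4]
finger_gap: 53.8
grip_force: 42.8
```

>>> apply_moves(
  rows=[
    [0, 0, 1, 0, 0, 0],
    [0, 0, 0.5, 0, 0, 0],
    [0, 0, 0.5, 0, 0, 0],
    [0, 0, 0, 0, 0, 0],
    [0, 0, 0, 0, 0, 0],
  ],
)

```text
time: 9.3
tool_pos: [438.3, -8.0, 7.3]
tcp_rot: [180.0, 0.0, 98.3]
ft_force: [-0.0, 0.4, -1.1]
finger_gap: 53.2
grip_force: 42.8
```

>>> apply_moves(
  rows=[
    [0, 0, 0.5, 0, 0, 0],
    [0, 0, 0.5, 0, 0, 0],
    [0, 0, 0.5, 0, 0, 0],
    [0, 0, 0, 0, 0, 0],
    [0, 0, 0, 0, 0, 0],
  ],
)

```text
time: 9.93
tool_pos: [438.3, -8.0, 6.0]
tcp_rot: [-180.0, 0.0, 98.3]
ft_force: [-4.1, 0.4, 6.5]
finger_gap: 53.5
grip_force: 43.6
```

>>> apply_moves(
  rows=[
    [0, 0, 0, 0, 0, 0],
    [0, 0, 0, 0, 0, 0],
    [0, 0, 0, 0, 0, 0],
    [0, 0, 0, 0, 0, 0],
    [0, 0, -5, 0, 0, 0],
  ],
  fingers=85,
)

```text
time: 10.55
tool_pos: [437.8, -7.9, 10.6]
tcp_rot: [-179.9, -0.0, 98.3]
ft_force: [-0.4, 0.4, -0.3]
finger_gap: 84.9
grip_force: 0.0
```

>>> apply_moves(
  rows=[
    [0, 0, -30, 0, 0, 0],
    [0, 0, -50, 0, 0, 0],
    [0, 0, -50, 0, 0, 0],
    [0, 0, -25, 0, 0, 0.16],
    [0, 0, 0, 0, 0, 0.174],
  ],
)

```text
time: 11.18
tool_pos: [440.2, -8.2, 169.4]
tcp_rot: [179.7, -0.0, 78.9]
ft_force: [0.8, 0.4, 0.3]
finger_gap: 85.0
grip_force: 0.0
```

```bash
python3 - <<'E'
from h import *
s=sense();print(s["tool_pos"].round(1),s["tcp_rot"].round(2),s["joint_pos"].round(1))
p,d=eyes.snapshot("top");np.save("t2.npy",p);cv2.imwrite("pics/t2.png",cv2.resize(p[120:290,180:380,::-1],None,fx=3.5,fy=3.5))
T=tops(p,{"o40":(438,-8,40),**{k:ex[k] for k in("b30","g50","y20")}})
for n,v in T.items(): print(n,*[np.round(a,2) for a in v[:4]])
E
```

```text
[440.2  -8.2 169.4] [ 1.7966e+02 -2.0000e-02  7.8860e+01] [ -7.7 -16.4 114.4   0.   81.7   3.4]
o40 [437.75  -8.25] [437.75  -8.25] [99.5 99.5] 90.0
b30 [550.32 135.66] [550.17 135.38] [36.31 48.12] 7.0
g50 [579.68 -65.46] [579.6  -65.33] [36.8  48.61] 6.84
y20 [ 590.48 -142.52] [ 590.58 -142.5 ] [35.08 47.05] 6.48
```

View pics/t2.png

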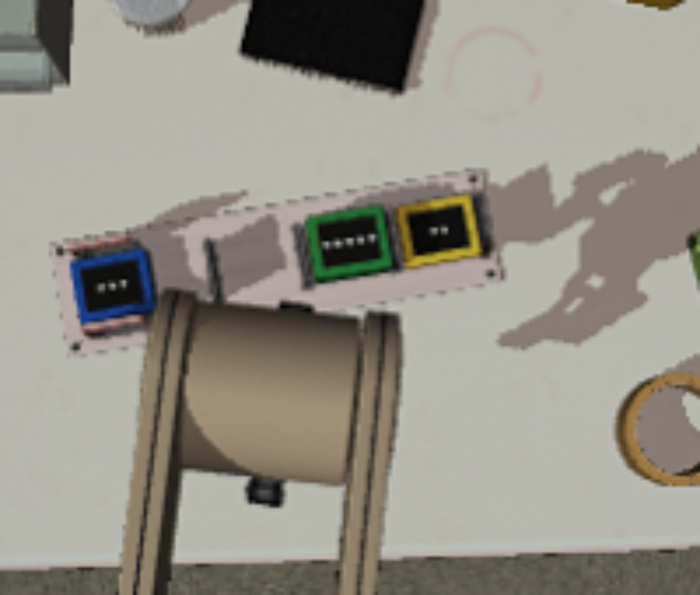

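>>> apply_moves(
  rows=[
    [-50, 0, 0, 0, 0, 0],
    [-55, 0, 0, 0, 0, 0],
    [-55, 0, 0, 0, 0, 0.176],
    [0, 0, 0, 0, 0, 0.176],
    [0, 0, 0, 0, 0, 0.176],
  ],
)

```text
time: 11.85
tool_pos: [407.6, -165.9, 165.6]
tcp_rot: [-180.0, 0.0, 48.6]
ft_force: [0.5, 0.3, 0.1]
finger_gap: 85.0
grip_force: 0.0
```

>>> apply_moves(
  rows=[
    [0, 0, 0, 0, 0, 0.176],
    [0, 0, 0, 0, 0, 0.176],
    [0, 0, 0, 0, 0, 0.176],
    [0, 0, 0, 0, 0, 0.176],
    [0, 0, 0, 0, 0, 0],
  ],
)

```text
time: 12.48
tool_pos: [408.0, -165.0, 165.6]
tcp_rot: [-180.0, 0.0, 8.8]
ft_force: [0.1, -0.4, -0.4]
finger_gap: 84.8
grip_force: 0.0
```

```bash
python3 - <<'E'
from h import *
s=sense();print(s["tool_pos"].round(1),s["tcp_rot"].round(2),s["joint_pos"].round(1))
p,d=eyes.snapshot("top");np.save("t3.npy",p);cv2.imwrite("pics/t3.png",cv2.resize(p[120:290,180:380,::-1],None,fx=3.5,fy=3.5))
T=tops(p,{"o40":(438,-8,40),**{k:ex[k] for k in("b30","g50","y20")}})
for n,v in T.items(): print(n,*[np.round(a,2) for a in v[:4]])
E
```

```text
[ 408.  -165.   165.6] [-1.7998e+02  2.0000e-02  8.7700e+00] [-28.7 -15.9 114.4  -0.   81.5  52.5]
o40 [439.74  -7.23] [439.76  -7.32] [35.45 46.77] 5.91
b30 [550.33 135.63] [550.16 135.35] [36.31 48.06] 7.0
g50 [579.52 -65.41] [579.56 -65.35] [36.61 48.57] 5.91
y20 [ 590.45 -142.53] [ 590.58 -142.48] [35.17 47.04] 6.34
```

View pics/t3.png

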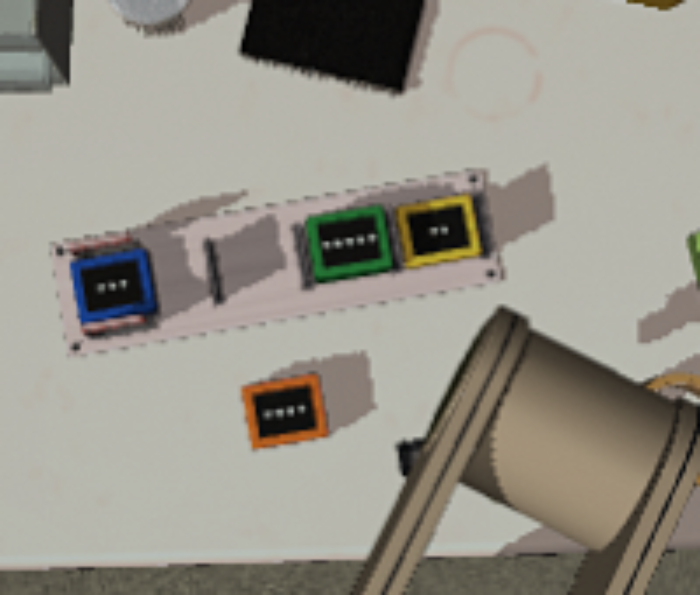

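>>> apply_moves(
  rows=[
    [10, -30, 0, 0, 0, 0.008],
    [11, -35, 0, 0, 0, 0],
    [11, -35, 0, 0, 0, 0],
    [11, -31, 20, 0, 0, 0],
    [9.6, -20, 40, 0, 0, 0],
  ],
)

```text
time: 13.15
tool_pos: [440.6, -7.0, 107.1]
tcp_rot: [179.9, -0.3, 8.5]
ft_force: [-0.7, -0.4, -1.0]
finger_gap: 85.0
grip_force: 0.0
```

>>> apply_moves(
  rows=[
    [0, 0, 20, 0, 0, 0],
    [0, 0, 0, 0, 0, 0],
    [0, 0, 0, 0, 0, 0],
    [0, 0, 0, 0, 0, 0],
    [0, 0, 0, 0, 0, 0],
  ],
)

```text
time: 13.78
tool_pos: [439.4, -8.5, 86.8]
tcp_rot: [180.0, -0.1, 8.1]
ft_force: [-0.5, -0.8, 0.4]
finger_gap: 85.1
grip_force: 0.0
```

```bash
python3 - <<'E'
from h import *
s=sense();print(s["tool_pos"].round(2),s["tcp_rot"].round(2))
p=np.load("t3.npy").astype(int);k=eyes.get_calibration("top")
x,y,h=549.5,135.2,76
gx,gy=np.meshgrid(np.arange(x-60,x+60,.5),np.arange(y-50,y+50,.5),indexing="ij")
P=np.stack([gx,gy,np.full_like(gx,h)],-1).reshape(-1,3)
uv=cv2.projectPoints(P,cv2.Rodrigues(k["R"])[0],k["t"],k["intrinsics"],k["D"])[0].reshape(240,200,2).astype(np.float32)
g=cv2.remap(np.load("t3.npy"),uv[...,0],uv[...,1],cv2.INTER_CUBIC)
cv2.imwrite("pics/g.png",cv2.resize(g[:,:,::-1],None,fx=2.5,fy=2.5))
f=g.astype(int);red=f[...,0]-(f[...,1]+f[...,2])/2
c,s_=np.cos(np.radians(8.3)),np.sin(np.radians(8.3))
lx=(gx-x)*c+(gy-y)*s_; ly=-(gx-x)*s_+(gy-y)*c
m=abs(ly)<20
for a in range(-48,48,2):
    q=m&(lx>=a)&(lx<a+2);print((a+1,round(red[q].mean(),1)),end=" ")
w=np.clip(red-np.median(red)-12,0,None)
for sg in(-1,1):
    q=(sg*lx>22)&(sg*lx<45)&(abs(ly)<38); print("\n",sg,(lx*w)[q].sum()/w[q].sum(),(ly*w)[q].sum()/w[q].sum(),np.degrees(-np.polyfit(ly[q],lx[q],1,w=np.sqrt(w[q]))[0]))
E
```

```text
[439.4   -8.49  86.8 ] [ 1.7997e+02 -1.0000e-01  8.1300e+00]
(-47, np.float64(14.8)) (-45, np.float64(7.2)) (-43, np.float64(1.2)) (-41, np.float64(6.8)) (-39, np.float64(23.5)) (-37, np.float64(37.8)) (-35, np.float64(36.9)) (-33, np.float64(28.6)) (-31, np.float64(-1.9)) (-29, np.float64(-49.2)) (-27, np.float64(-72.6)) (-25, np.float64(-71.9)) (-23, np.float64(-52.5)) (-21, np.float64(-14.8)) (-19, np.float64(4.8)) (-17, np.float64(3.3)) (-15, np.float64(1.3)) (-13, np.float64(1.1)) (-11, np.float64(0.8)) (-9, np.float64(1.0)) (-7, np.float64(0.6)) (-5, np.float64(0.0)) (-3, np.float64(-0.1)) (-1, np.float64(0.2)) (1, np.float64(0.9)) (3, np.float64(0.6)) (5, np.float64(0.3)) (7, np.float64(1.1)) (9, np.float64(3.7)) (11, np.float64(2.3)) (13, np.float64(-16.3)) (15, np.float64(-47.2)) (17, np.float64(-73.1)) (19, np.float64(-72.9)) (21, np.float64(-42.9)) (23, np.float64(-6.2)) (25, np.float64(6.0)) (27, np.float64(9.6)) (29, np.float64(25.0)) (31, np.float64(39.1)) (33, np.float64(36.6)) (35, np.float64(26.2)) (37, np.float64(18.3)) (39, np.float64(9.0)) (41, np.float64(4.7)) (43, np.float64(4.7)) (45, np.float64(5.2)) (47, np.float64(5.5)) 
 -1 -35.752579944230796 1.8332457914256746 0.2840098980329689

 1 32.171901034426284 -0.43329707852504723 -0.1566238044525586
```

View pics/g.png

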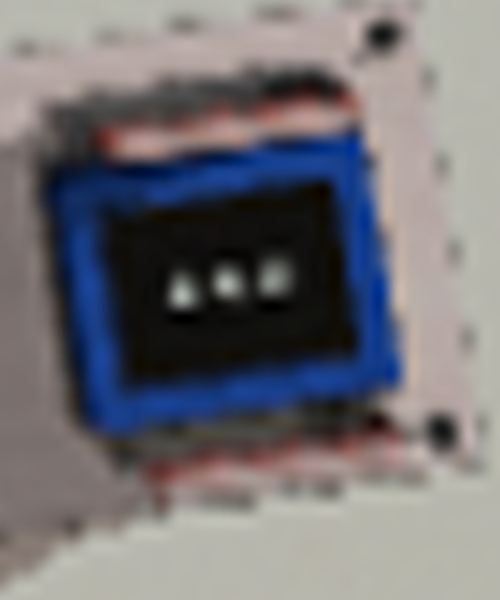

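>>> apply_moves(
  rows=[
    [-1, -0.6, 25, 0, 0, -0.003],
    [0, 0, 25, 0, 0, 0],
    [0, 0, 20, 0, 0, 0],
    [0, 0, 8, 0, 0, 0],
    [0, 0, 3, 0, 0, 0],
  ],
)

```text
time: 14.4
tool_pos: [437.8, -7.8, 4.9]
tcp_rot: [180.0, -0.0, 8.3]
ft_force: [1.2, -0.6, -0.4]
finger_gap: 85.2
grip_force: 0.0
```

>>> apply_moves(
  rows=[
    [0, 0, 0, 0, 0, 0],
    [0, 0, 0, 0, 0, 0],
    [0, 0, 0, 0, 0, 0],
    [0, 0, 0, 0, 0, 0],
    [0, 0, 0, 0, 0, 0],
  ],
  fingers=58,
  grip_force=40,
)

```text
time: 15.02
tool_pos: [438.5, -7.8, 5.7]
tcp_rot: [180.0, -0.1, 8.3]
ft_force: [-1.0, 0.2, 5.8]
finger_gap: 65.3
grip_force: 45.6
```

```bash
python3 - <<'E'
from bench import sense
s=sense();print(s["tool_pos"].round(2),s["tcp_rot"].round(2),s["finger_gap"],s["ft_force"])
E
```

```text
[438.48  -7.84   5.73] [ 1.7997e+02 -9.0000e-02  8.2900e+00] 65.29803729382066 [-0.96501827  0.22979978  5.78809929]
```

>>> apply_moves(
  rows=[
    [0, 0, -5, 0, 0, 0],
    [0, 0, -30, 0, 0, 0],
    [0, 0, -45, 0, 0, 0],
    [0, 0, -40, 0, 0, 0],
    [0, 0, -20, 0, 0, 0],
  ],
)

```text
time: 15.65
tool_pos: [438.5, -7.8, 147.5]
tcp_rot: [179.9, -0.2, 8.3]
ft_force: [-0.5, -0.9, -2.3]
finger_gap: 65.3
grip_force: 45.2
```

>>> apply_moves(
  rows=[
    [15, -15, 0, 0, 0, 0],
    [30, -29, 0, 0, 0, 0],
    [40, -38.8, 0, 0, 0, 0],
    [30, -29, 0, 0, 0, 0],
    [14.8, -14, 0, 0, 0, 0],
  ],
)

```text
time: 16.27
tool_pos: [548.4, 137.4, 144.4]
tcp_rot: [-180.0, 0.0, 8.4]
ft_force: [-0.4, -0.5, -1.8]
finger_gap: 65.1
grip_force: 45.2
```

>>> apply_moves(
  rows=[
    [0, 0, 0, 0, 0, 0],
    [0, 0, 0, 0, 0, 0],
    [0, 0, 10, 0, 0, 0],
    [0, 0, 0, 0, 0, 0],
    [0, 0, 0, 0, 0, 0],
  ],
)

```text
time: 16.9
tool_pos: [547.6, 135.1, 134.6]
tcp_rot: [180.0, 0.0, 8.3]
ft_force: [0.0, 0.6, -1.0]
finger_gap: 65.6
grip_force: 45.2
```

```bash
python3 - <<'E'
from h import *
s=sense();print(s["tool_pos"].round(2),s["tcp_rot"].round(2),s["finger_gap"],s["ft_force"].round(1))
p,d=eyes.snapshot("scene");cv2.imwrite("pics/s3.png",cv2.resize(p[110:230,200:340,::-1],None,fx=4.5,fy=4.5,interpolation=cv2.INTER_CUBIC))
E
```

```text
[547.59 135.12 134.6 ] [1.80e+02 3.00e-02 8.27e+00] 65.59823870173773 [ 0.   0.6 -1. ]
```

View pics/s3.png

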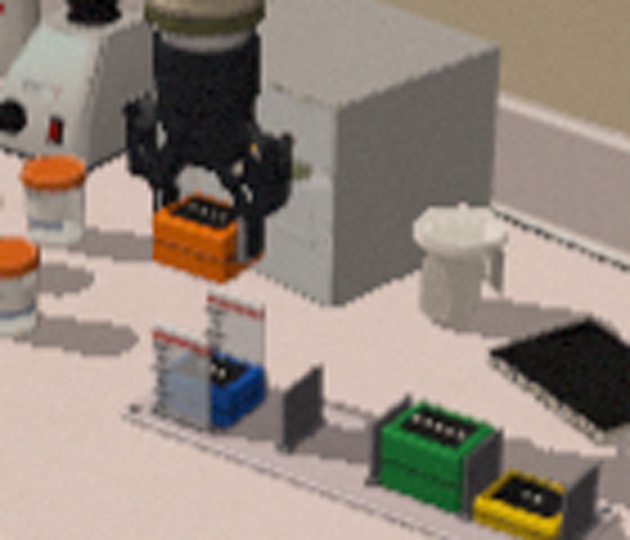

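>>> apply_moves(
  rows=[
    [1.2, -0.1, 10, 0, 0, 0],
    [0, 0, 15, 0, 0, 0],
    [0, 0, 12, 0, 0, 0],
    [0, 0, 0, 0, 0, 0],
    [0, 0, 0, 0, 0, 0],
  ],
)

```text
time: 17.58
tool_pos: [549.1, 135.8, 97.8]
tcp_rot: [180.0, 0.0, 8.3]
ft_force: [-0.2, 0.4, -1.1]
finger_gap: 65.1
grip_force: 45.2
```

```bash
python3 - <<'E'
from h import *
s=sense();print(s["tool_pos"].round(2),s["tcp_rot"].round(2),s["ft_force"].round(1),s["wrist_torque"].round(3))
# project guide/red and block outlines in scene: check held block (front lower edge) vs blue block
p,d=eyes.snapshot("scene");np.save("s4.npy",p);X=cloud("scene",d)
ctr=np.array([548.8,135.4]);c,s_=np.cos(np.radians(8.3)),np.sin(np.radians(8.3))
L=X[...,:2]-ctr;lx=L[...,0]*c+L[...,1]*s_;ly=-L[...,0]*s_+L[...,1]*c
hsv=cv2.cvtColor(p,cv2.COLOR_RGB2HSV)
near=(d>0)&(abs(lx)<45)&(abs(ly)<60)
o=near&(hsv[...,0]<16)&(hsv[...,0]>5)&(hsv[...,1]>150)
b=near&(hsv[...,0]>100)&(hsv[...,0]<125)&(hsv[...,1]>130)
for n,m in(("orange",o),("blue",b)):
    print(n,m.sum(),"lx",np.percentile(lx[m],[2,10,50]).round(1),"ly",np.percentile(ly[m],[2,10,50,90]).round(1),"z",np.percentile(X[m][:,2],[2,50,98]).round(1))
    f=m&(ly<-29);print("  -y face:",f.sum(),"ly",np.median(ly[f]).round(2),"lx",np.percentile(lx[f],[5,95]).round(1) if f.any() else "")
    f=m&(lx<-22);print("  -x face:",f.sum(),"lx",np.median(lx[f]).round(2),"ly",np.percentile(ly[f],[5,95]).round(1) if f.any() else "")
E
```

```text
[549.11 135.82  97.78] [1.8e+02 1.0e-02 8.3e+00] [-0.2  0.4 -1.1] [-0.027  0.008  0.037]
orange 235 lx [-30.6 -29.1 -25.1] ly [-34.3 -32.1  -5.3  24. ] z [ 94.  117.9 134.4]
  -y face: 41 ly -32.24 lx [-26.9  -7.8]
  -x face: 177 lx -26.27 ly [-31.1  26.9]
blue 106 lx [-30.1 -27.4 -12.3] ly [-36.7 -35.5 -31.9 -21.8] z [  7.   26.3 129.9]
  -y face: 68 ly -33.62 lx [-28.3  17.4]
  -x face: 39 lx -25.71 ly [-36.4 -20.3]
```

>>> apply_moves(
  rows=[
    [-0.4, 1, 3, 0, 0, 0],
    [0, 0, 5, 0, 0, 0],
    [0, 0, 5, 0, 0, 0],
    [0, 0, 5, 0, 0, 0],
    [0, 0, 0, 0, 0, 0],
  ],
)

```text
time: 18.25
tool_pos: [548.2, 134.7, 79.0]
tcp_rot: [-180.0, 0.1, 8.3]
ft_force: [0.2, -0.2, -2.2]
finger_gap: 65.0
grip_force: 45.2
```

>>> apply_moves(
  rows=[
    [0, 0, 5, 0, 0, 0],
    [0, 0, 5, 0, 0, 0],
    [0, 0, 5, 0, 0, 0],
    [0, 0, 4, 0, 0, 0],
    [0, 0, 0, 0, 0, 0],
  ],
)

```text
time: 18.88
tool_pos: [548.4, 134.7, 60.2]
tcp_rot: [-180.0, 0.1, 8.3]
ft_force: [-0.3, -0.8, -1.6]
finger_gap: 65.4
grip_force: 45.2
```

>>> apply_moves(
  rows=[
    [0, 0, 5, 0, 0, 0],
    [0, 0, 5, 0, 0, 0],
    [0, 0, 4, 0, 0, 0],
    [0, 0, 1, 0, 0, 0],
    [0, 0, 0, 0, 0, 0],
  ],
)

```text
time: 19.5
tool_pos: [548.8, 134.7, 45.7]
tcp_rot: [-180.0, 0.0, 8.3]
ft_force: [1.3, 0.3, -1.9]
finger_gap: 65.3
grip_force: 45.2
```

>>> apply_moves(
  rows=[
    [0, 0, 0.7, 0, 0, 0],
    [0, 0, 0.7, 0, 0, 0],
    [0, 0, 0.6, 0, 0, 0],
    [0, 0, 0, 0, 0, 0],
    [0, 0, 0, 0, 0, 0],
  ],
)

```text
time: 20.12
tool_pos: [548.8, 134.7, 43.8]
tcp_rot: [180.0, 0.0, 8.3]
ft_force: [-0.4, 0.6, -1.8]
finger_gap: 65.3
grip_force: 45.2
```

>>> apply_moves(
  rows=[
    [0, 0, 0.5, 0, 0, 0],
    [0, 0, 0.5, 0, 0, 0],
    [0, 0, 0.5, 0, 0, 0],
    [0, 0, 0, 0, 0, 0],
    [0, 0, 0, 0, 0, 0],
  ],
)

```text
time: 20.75
tool_pos: [548.8, 134.7, 42.3]
tcp_rot: [-180.0, 0.0, 8.3]
ft_force: [0.6, -0.8, -1.1]
finger_gap: 65.2
grip_force: 45.2
```

>>> apply_moves(
  rows=[
    [0, 0, 0.5, 0, 0, 0],
    [0, 0, 0.3, 0, 0, 0],
    [0, 0, 0, 0, 0, 0],
    [0, 0, 0, 0, 0, 0],
    [0, 0, 0, 0, 0, 0],
  ],
)

```text
time: 21.38
tool_pos: [548.9, 134.7, 41.8]
tcp_rot: [180.0, -0.0, 8.3]
ft_force: [-3.3, -0.9, 4.2]
finger_gap: 65.6
grip_force: 45.8
```

>>> apply_moves(
  rows=[
    [0, 0, 0, 0, 0, 0],
    [0, 0, 0, 0, 0, 0],
    [0, 0, 0, 0, 0, 0],
    [0, 0, 0, 0, 0, 0],
    [0, 0, 0, 0, 0, 0],
  ],
  fingers=85,
)

```text
time: 22.0
tool_pos: [548.8, 134.7, 41.5]
tcp_rot: [-180.0, 0.0, 8.3]
ft_force: [0.1, -0.3, 0.2]
finger_gap: 84.8
grip_force: 0.0
```

>>> apply_moves(
  rows=[
    [0, 0, -5, 0, 0, 0],
    [0, 0, -15, 0, 0, 0],
    [0, 0, -30, 0, 0, 0],
    [0, 0, -40, 0, 0, 0],
    [0, 0, -40, 0, 0, 0],
  ],
)

```text
time: 22.62
tool_pos: [548.9, 134.7, 174.0]
tcp_rot: [180.0, -0.1, 8.3]
ft_force: [0.8, 1.1, -0.4]
finger_gap: 85.0
grip_force: 0.0
```

>>> apply_moves(
  rows=[
    [-30, 40, 0, 0, 0, 0],
    [-30, 50, 0, 0, 0, 0],
    [-30, 50, 0, 0, 0, 0],
    [-30, 50, 0, 0, 0, 0],
    [-20, 50, 0, 0, 0, 0],
  ],
)

```text
time: 23.25
tool_pos: [444.3, -124.6, 173.1]
tcp_rot: [179.9, -0.1, 8.3]
ft_force: [0.4, 0.7, 0.4]
finger_gap: 84.8
grip_force: 0.0
```

```bash
python3 - <<'E'
from h import *
print(sense()["tool_pos"].round(1))
p,d=eyes.snapshot("top");T=tops(p,{"o40":(548.8,134.7,76),**{k:ex[k] for k in("g50","y20")}})
for n,v in T.items(): print(n,*[np.round(a,2) for a in v[:4]])
X=cloud("top",d);m=(d>0)&(abs(X[...,2]-76)<5)&(np.hypot(X[...,0]-549,X[...,1]-135)<22);print("top z",np.median(X[m][:,2]),np.linalg.lstsq(np.c_[X[m][:,:2],np.ones(m.sum())],X[m][:,2],rcond=None)[0][:2])
q,_=eyes.snapshot("scene");a=cv2.resize(p[150:240,180:280,::-1],(400,360),interpolation=cv2.INTER_CUBIC);b=cv2.resize(q[160:250,215:315,::-1],(400,360),interpolation=cv2.INTER_CUBIC)
cv2.imwrite("pics/end.png",np.hstack([a,b]))
E
```

```text
[ 444.3 -124.6  173.1]
o40 [550.22 135.82] [550.27 135.75] [35.35 47.38] 7.13
g50 [579.55 -65.34] [579.6  -65.34] [36.95 48.51] 4.97
y20 [ 590.64 -142.43] [ 590.64 -142.48] [34.93 47.21] 5.71
top z 75.96600670572487 [-0.0190316   0.01251012]
```

View pics/end.png

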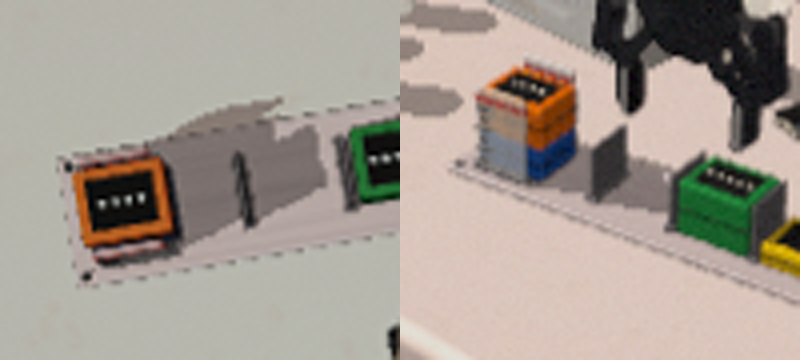

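The last picture shows the orange block square on the blue one, at left pixel (125,205) and right pixel (530,110). Its top is at z = 76 mm, level with the red mark, and the green and yellow blocks have not moved.

```bash
python3 -c "
from bench import job
print(job.hand_in())"
```

```text
the job is handed in; nothing more can be done
None
```

The orange 40 mm block now sits flat and square on the blue 30 mm block between the guides, its top measured at 76 mm above the worktop (level with the red mark), and the job is handed in at about 23 s.

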